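# Take a carded clevis pin off its display peg and file it in the order rack

### The arm

A 6-joint arm with a two-finger parallel gripper is mounted at the origin on the work surface. World frame = base frame: x ahead of the robot, y to its left, z up, the work surface at z = 0. Lengths are in m, angles in degrees, forces in N, time in s.
With the tool pointing down it reaches from about 0.25 to 0.725 m from the base axis. Payload 9.7 kg.
Tool frame: the origin (TCP) lies at the very end of the fingers, on their centre line; the grasp point (between the pads) lies 19 mm behind it; z points along the fingers, y is the line along which they close (so a half turn about z gives the same grasp; the last joint's range is limited). The gripper opens to 85 mm and grips with 20 to 120 N. Pads are 22 mm wide; open, the fingers measure 114 mm over their backs; the gripper's body (76 mm by 85 mm) begins 54 mm behind the grasp point. The pads swing forward as they close: fully open they stand 13 mm farther back than shut.
Start: joints at [-75.86, 4.979, 10.078, 95.1, 0, 90], TCP at [0.134, -0.533, 0.202] pointing down, gripper open.
Joint ranges: [-179.16, 179.16], [-48.56, 103.87], [-65.8, 70.77], [-126.05, 130.52], [-82.76, 87.17], [-180, 180]. Speed limits (degrees/s): [127.2, 127.2, 147.25, 180, 180, 180].

### API

Orientations are given as a 3x3 rotation matrix whose columns are the frame's x, y, z axes.
In Python, from rig import arm, imaging, models gives the robot as it stands. The module is installed in compiled form; this text tells all that it offers.
- The arm moves only by the tool drive_tool, never from a script. Its argument "moves" is a list of rows, each a list of 3 entries, a list of its own where there are three numbers: the shift along the world's x, y, z in cm, then the turn, a rotation vector about the world's x, y, z in degrees, then the closure, from -1 (fully open) to 1 (shut), so that 0 is half open. In form: [[[tx, ty, tz], [rx, ry, rz], gripper], ...]. A call has 1 to 8 rows; each row is the pose to reach, as a shift and turn from the pose commanded when the call began; what a row does not reach only later rows make up. A row lasts 1/8 s, in which the tool goes at most 62.5 mm and 10.7 degrees, less where a joint would pass 70% of its speed; a pose out of reach is approached as far as the arm can. A call with a gripper value outside its range is refused whole. The fingers move at their own pace and stop on an object; "squeeze" is the grip in N (left out, the last holds). Time passes only in rows, so rows that repeat a pose let the fingers close. It gives the time, the measured TCP pose, the force, the opening and the grip force at its end, in the units of the state.
- arm.get_obs(): the state, without advancing time (a new reading comes with each control period).
- imaging.read_camera(name): name is "side" or "top" or "wrist"; returns a dict with "pixels" (400x640x3 uint8, red, green, blue), "range_z" (400x640 float32, m along the optical axis (not along the pixel's ray), 0 where there is no reading), "fovy" (degrees; the focal length in pixels is half the picture's height over the tangent of half this angle, whatever the lens; pixels are square), "cx", "cy" (the principal point, pixels), "dist" ([k1, k2, p1, p2, k3] as OpenCV has them; the pictures are not rectified), "world_from_camera" (4x4, takes a point from camera to world coordinates); the wrist camera has in their place "mount" (4x4, takes a point from camera to tool coordinates, whose origin is the TCP and whose axes are the flange's). Camera axes: x right, y up, looking along -z (the intrinsics and any distortion apply to the point x, -y, -z); pixel columns grow to the right and rows downward; lengths in m; the calibration is good to about 2 mm. A picture is of the moment at which its call begins: read the wrist's pose just before it.
- arm.sign_off(): hands the job in; it is judged then, once.
Trained networks look in the newest picture that a camera, given by its name, has taken for a name from the list of things; names that differ only in an ending like _2 or _b are one class to them, and where a whole thing is asked for, a point or a joint stands for the part that bears it (a point fixed in the world has none). Each returns a list of dicts, best first, with "conf" (0 to 1); they miss things now and then, are a little off and sometimes report something else, mostly with a low value. They report only what shows in the picture. A call takes as long as a camera call.
- models.search_frame(camera, query): "at" ([column, row] as shares, 0 to 1, of the picture: columns of its width, rows of its height, amid what is visible of it).
- models.silhouettes(camera, query): "mask" (400x640 bool, what is visible of it) and "at" ([column, row] as shares, 0 to 1, of the picture: columns of its width, rows of its height, amid what is visible of it).
The state is a dict: "clock": time; "qpos": joint angles; "dq": joint speeds; "joint_efforts": joint torques, N m; "ee_pos": TCP position; "eef_rot": TCP orientation; "wrist_force": force on the tool from outside, world axes, zero at the start; "torque": the same for the moment, N m; "opening": finger opening in m; "grip_force": force on a finger pad.
Only numpy, scipy, OpenCV 4.12 (cv2) and the standard library are available. Lean on these libraries where they do the work, as an engineer would, in place of code of your own. Each camera call takes 0.05 s, during which the arm holds its last target. There are 200 camera calls.

### The job

Take the longer card, the one with the clevis pin, off its display peg: slide it out along the peg and, at the upturned end, lift it just enough to clear the tip, feeling your way so that the card and the peg are never strained. Then stand it upright in the one pocket of the small blue order rack that has no carton in it, lowering it to the floor of the pocket before letting go, and leave the other card, the cartons and everything else on the bench as they are.

Things in the scene. Friction and masses are not known exactly. Their poses are not given: they have to be found in the camera images.
- stand: Fixed display stand: blue base plate 150 x 240 x 12 mm, two dark posts, a dark crossbar whose top is at 180 mm. Origin on the bench, own z up. Two steel pegs leave the crossbar's face (own x = +25 mm) level along own -x. They are held firmly, their plain rear ends showing behind it; more than about 15 N between card and peg counts as straining them.
- peg_a_root (a point): Where the first peg leaves the crossbar: own y = +65 mm of the stand, peg axis 170 mm above the bench; axes as the stand's, peg along own -x. Pegs are 6 mm thick and run straight for 80 to 120 mm (differs by peg and start, not measured); then the end turns up at 45 degrees, stopping 16 mm further out and 16 mm higher.
- peg_b_root (a point): The same point of the second, similar peg, at own y = -65 mm of the stand.
- pin_card: The card to take: stiff, brown, 52 mm wide, 100 high, 4 thick, 80 to 170 g, hung on either peg 50 to 65 mm out from the crossbar's face. Origin: middle of the upper edge of its hanging hole, resting on the peg; z up, y across the card, x its normal (-x towards the peg tip). Hole 16 mm wide and high: it can rise 10 mm on a straight peg. Card reaches 10 mm above, 90 below the origin.
- pin_card_grip (a point): Middle of the pin card, 22 mm below its origin: a good height to grip the card from above across its two side edges (52 mm apart along own y). A clear dome (24 wide, 54 high, 10 mm deep, on the own -x face) over a steel clevis pin starts 3 mm below this point.
- pin_card_foot (a point): Middle of the bottom edge of the pin card, 90 mm below its origin and 68 mm below the grip point; axes as the card's.
- ring_card: The other hanging card, to be left alone: same width, thickness and hole, origin and axes as for the pin card, but only 62 mm high (10 mm above to 52 mm below its origin), with a small ring under its dome.
- rack: Fixed blue steel order rack, an open-topped box 90 (own x) x 72 (own y) x 40 mm high, origin under its centre, walls, dividers and floor 3 mm thick. Two dividers make three pockets in a row along own x, centres at own x = -29, 0 and +29 mm, each 26 mm (own x) by 66 mm (own y) inside.
- pad: Thin black rubber pad, 22 (own x) x 60 (own y) x 2 mm, fixed flat on the floor of the free pocket (the one without a carton), at that pocket's centre, axes as the rack's; origin at the middle of its underside, 3 mm above the bench. It marks the target pocket; the card stands on it, its width along own y, dome to either side.
- carton_a: Small brown carton, 20 x 56 x 34 mm, in one of the pockets, wholly below the rim; origin at the centre of its underside. Leave alone.
- carton_b: Small white carton, 20 x 56 x 34 mm, in another pocket, wholly below the rim; origin at the centre of its underside. Leave alone.
- jar_a: Glass jar with a white lid, 72 mm across, 85 mm high; origin under its centre. Leave alone.
- jar_b: Smaller glass jar with a red lid, 60 mm across, 75 mm high; origin under its centre. Leave alone.
- screw_box: Brown cardboard box 70 x 110 x 50 mm on the far side of the bench; origin at the centre of its underside. Leave alone.
- wrench: Steel wrench lying on the bench to the right, about 0.2 m long; leave alone.

How it is judged (in metres and radians):
On the way, in this order (a step that is already met when the one before it is completed fails the run):
1. the pin card has been drawn right off its peg, held in the fingers (x of pin_card in the frame of stand below -0.125 m and contact force between pin_card and the fingers above 0.5 N), for 0.1 s.
2. the pin card has been lowered to the floor of the free pocket while still held (x of pin_card_foot in the frame of pad between -0.016 and 0.016 m and y of pin_card_foot in the frame of pad between -0.03 and 0.03 m and z of pin_card_foot in the frame of pad between -0.003 and 0.01 m and angle between pin_card's own z axis and vertical below 0.65 rad and contact force between pin_card and the fingers above 0.5 N), for 0.1 s.
At the end, for the whole second after the job is handed in: The pin card stands in the free pocket: the middle of its bottom edge within 16 mm (across the pocket) and 30 mm (along it) of the pad's centre and no more than 10 mm above the pad's underside, leaning less than 0.65 rad (37 degrees), at rest and released (x of pin_card_foot in the frame of pad between -0.016 and 0.016 m and y of pin_card_foot in the frame of pad between -0.03 and 0.03 m and z of pin_card_foot in the frame of pad between -0.003 and 0.01 m and angle between pin_card's own z axis and vertical below 0.65 rad and linear speed of pin_card below 0.02 m/s and contact force between pin_card and the fingers below 0.05 N); the robot touches nothing.
It fails at once if the pin card presses on the peg or stand with more than 15 N (contact force between pin_card and stand above 15 N).
It fails at once if the pin card is dropped or flung (faster than 0.8 m/s while not held) (linear speed of pin_card above 0.8 m/s and contact force between pin_card and the fingers below 0.05 N).
It fails at once if the pin card is forced against the rack with more than 25 N (contact force between pin_card and rack above 25 N).
It fails at once if the other card is disturbed (moved more than 25 mm) (distance of ring_card from where it was at the start of the episode above 0.025 m).
It fails at once if a carton, a jar, the screw box or the wrench is moved by more than 20 mm (distance of any of carton_a, carton_b, jar_a, jar_b, screw_box, wrench from where it was at the start of the episode above 0.02 m).
It also fails if it takes over 59 s, if anything falls off the work surface, if the arm or the gripper's body presses on something with over 40 N, if the wrist force passes 120 N, or if a joint passes its speed limit or range.

## Working session

There is one attempt and no reset: what is moved stays moved. The work goes in short steps, Python scripts to look and compute and a tool call to move; the robot and the scene stay as the last step left them, time stands still between calls to the robot, and variables do not carry over. Pictures are saved under pics/ and viewed, at most 10 in all, crops included, and the job is handed in when it is done.

Besides the shell and the picture viewer there is one more tool, called after "Emit:" by a JSON object that holds its "method" and its "body", one argument or row to a line. drive_tool: Moves the arm, as the interface text tells. Its arguments: {"type":"object","properties":{"moves":{"type":"array"},"squeeze":{"type":"number"}},"required":["moves"]}

```bash
mkdir -p pics
cat > h.py <<'E'
import numpy as np, cv2
from rig import arm, imaging, models
def K(c):
    f=200/np.tan(np.radians(c["fovy"])/2); return np.array([[f,0,c["cx"]],[0,f,c["cy"]],[0,0,1.]])
def cam(n):
    o=arm.get_obs(); c=imaging.read_camera(n)
    if "mount" in c:
        T=np.eye(4);T[:3,:3]=o["eef_rot"];T[:3,3]=o["ee_pos"];c["W"]=T@np.array(c["mount"])
    else: c["W"]=np.array(c["world_from_camera"])
    return c
def pts(c,uv,z=None):
    uv=np.array(uv,float).reshape(-1,2)
    n=cv2.undistortPoints(uv[:,None],K(c),np.array(c["dist"],float))[:,0]
    d=c["range_z"][uv[:,1].astype(int),uv[:,0].astype(int)] if z is None else z
    p=np.c_[n[:,0]*d,-n[:,1]*d,-np.ones(len(n))*d]
    return p@c["W"][:3,:3].T+c["W"][:3,3]
def mpts(c,m):
    v,u=np.nonzero(m&(c["range_z"]>0)); return pts(c,np.c_[u,v])
def save(c,n): cv2.imwrite("pics/"+n,c["pixels"][:,:,::-1])
E
cat > a.py <<'E'
from h import *
np.set_printoptions(precision=4,suppress=True)
for n in ["side","top"]:
    c=cam(n); save(c,n+".png"); print(n,c["W"][:3,3],-c["W"][:3,2])
    for q in ["stand","pin_card","ring_card","rack","pad","carton_a","jar_a","wrench"]:
        for r in models.silhouettes(n,q)[:3]:
            if r["conf"]<.3: continue
            p=mpts(c,r["mask"])
            if len(p): print(q,round(r["conf"],2),np.array(r["at"])*[640,400],len(p),np.median(p,0),np.percentile(p,3,0),np.percentile(p,97,0))
E
python3 a.py
```

```text
side [0.5011 0.7596 1.03  ] [ 0.0684 -0.6688 -0.7403]
stand 0.57 [331.2  319.32] 4473 [0.5318 0.3113 0.0135] [0.4247 0.2016 0.0089] [0.6475 0.37   0.181 ]
pin_card 0.58 [302.912 292.88 ] 383 [0.6084 0.285  0.1405] [0.5822 0.275  0.0856] [0.6282 0.2933 0.1835]
ring_card 0.6 [350.4 278.6] 216 [0.4866 0.2438 0.1576] [0.4614 0.2338 0.1267] [0.5061 0.2517 0.1843]
rack 0.58 [342.528 196.8  ] 367 [ 0.5356 -0.1598  0.0281] [ 0.5005 -0.2322  0.0015] [ 0.5722 -0.1376  0.0413]
pad 0.56 [265.984 216.   ] 602 [ 0.7751 -0.0233  0.0621] [ 0.7466 -0.0663  0.0026] [ 0.8089 -0.0079  0.0875]
carton_a 0.71 [302.528 294.72 ] 398 [0.6085 0.2853 0.1404] [0.5826 0.2702 0.0733] [0.6289 0.294  0.183 ]
carton_a 0.59 [341.312 188.4  ] 112 [ 0.5377 -0.1845  0.0356] [ 0.5104 -0.2042  0.0252] [ 0.565  -0.1707  0.04  ]
jar_a 0.8 [264.128 213.92 ] 594 [ 0.7736 -0.0237  0.0624] [ 0.7466 -0.0712  0.0039] [ 0.8084 -0.0079  0.0875]
jar_a 0.62 [304.832 155.92 ] 317 [ 0.6798 -0.3091  0.0514] [ 0.6559 -0.343   0.0066] [ 0.7054 -0.2991  0.0774]
wrench 0.63 [386.112 151.68 ] 150 [ 0.3797 -0.4301  0.0063] [ 0.292  -0.466   0.
[... 689 characters left out ...]
9 0.1292] [0.5027 0.2464 0.1833]
pad 0.69 [361.408 236.68 ] 126 [ 0.5365 -0.1573  0.0038] [ 0.5116 -0.1678 -0.0007] [ 0.5611 -0.1485  0.0079]
carton_a 0.75 [370.624 235.8  ] 208 [ 0.533  -0.1858  0.0355] [ 0.5071 -0.1968  0.0045] [ 0.5619 -0.173   0.0393]
carton_a 0.5 [386.816 233.8  ] 181 [ 0.5364 -0.2153  0.0356] [ 0.5109 -0.2265  0.0174] [ 0.5631 -0.2047  0.04  ]
jar_a 0.97 [321.92 147.52] 677 [ 0.7668 -0.0458  0.0826] [ 0.744  -0.0758  0.0177] [ 0.8048 -0.0148  0.0878]
jar_a 0.62 [425.088 182.88 ] 451 [ 0.6718 -0.322   0.0725] [ 0.651  -0.3484  0.0142] [ 0.6985 -0.3017  0.0776]
wrench 0.56 [464.896 303.6  ] 537 [ 0.3637 -0.4374  0.0061] [ 0.285  -0.4798 -0.0021] [ 0.4322 -0.3973  0.0104]
```

Run:
```python
import cv2,numpy as np
s=cv2.imread("pics/side.png")[150:390,220:450]; t=cv2.imread("pics/top.png")[150:300,140:420]
cv2.imwrite("pics/s2.png",cv2.resize(s,None,fx=2.5,fy=2.5,interpolation=3)); cv2.imwrite("pics/t2.png",cv2.resize(t,None,fx=2.8,fy=2.8,interpolation=3))
```

```text
(no output)
```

View pics/s2.png

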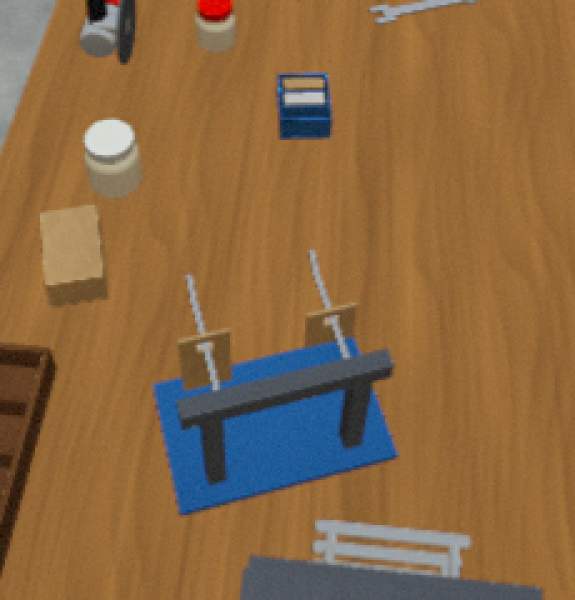

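View pics/t2.png

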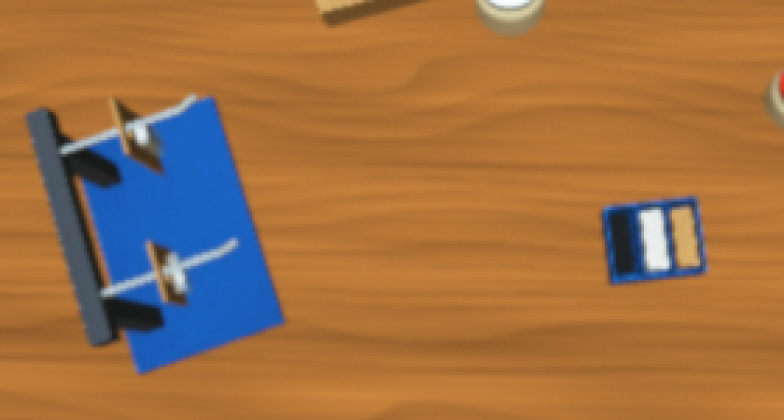

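```bash
cat > b.py <<'E'
from h import *
np.set_printoptions(precision=4,suppress=True)
o=arm.get_obs(); print(o["eef_rot"],o["wrist_force"],o["clock"])
for n in ["top","side"]:
    c=cam(n)
    v,u=np.mgrid[:400,:640]; P=pts(c,np.c_[u.ravel(),v.ravel()]); col=c["pixels"].reshape(-1,3).astype(int)
    ok=c["range_z"].ravel()>0; P=P[ok];col=col[ok]
    reg=(P[:,0]>.38)&(P[:,0]<.72)&(P[:,1]>.1)&(P[:,1]<.45)
    r,g,b=col.T
    def rect(m,nm):
        q=P[m]; R=cv2.minAreaRect((q[:,:2]*1000).astype(np.float32)); print(n,nm,m.sum(),R,np.median(q[:,2]))
    rect(reg&(abs(P[:,2]-.012)<.006)&(b>r+40),"base")
    dark=(col.max(1)<110)&(col.max(1)-col.min(1)<30)
    rect(reg&(abs(P[:,2]-.18)<.005)&dark,"bar")
    rr=(P[:,0]>.46)&(P[:,0]<.62)&(P[:,1]>-.26)&(P[:,1]<-.1)
    rect(rr&(abs(P[:,2]-.04)<.004),"rim")
    q=P[rr&(abs(P[:,2]-.04)<.004)]
    m=rr&(P[:,2]<.015)&(col.max(1)<70); rect(m,"pad")
    grey=(col.min(1)>120)&(col.max(1)-col.min(1)<40)
    for nm,x0,x1 in(("pegpin",.55,.72),("pegring",.4,.55)):
        q=P[reg&grey&(P[:,2]>.16)&(P[:,2]<.2)&(P[:,0]>x0)&(P[:,0]<x1)]
        q=q[np.argsort(q[:,1])]; print(nm,len(q));print(q[::max(1,len(q)//14)])
    s=models.silhouettes(n,"pin_card")[0]["mask"]; q=mpts(c,s)
    q=q[(q[:,2]>.08)&(q[:,2]<.2)]; t=q[q[:,2]>.176]; print("card top",len(t),t[np.argmin(t[:,0])],t[np.argmax(t[:,0])],t.mean(0),q[:,2].min(),q[:,2].max())
E
python3 b.py
```

```text
[[ 0.9697  0.2442 -0.    ]
 [ 0.2442 -0.9697  0.    ]
 [-0.     -0.     -1.    ]] [-0.9554  0.1998 -0.9332] 0.9
top base 3613 ((535.2996215820312, 279.87445068359375), (238.668212890625, 150.0925750732422), 21.129623413085938) 0.011384377837760251
top bar 703 ((529.5262451171875, 294.0712890625), (207.11758422851562, 76.49728393554688), 20.910892486572266) 0.17939709525338332
top rim 303 ((535.0466918945312, -187.72860717773438), (72.16876220703125, 90.49031066894531), 7.360085964202881) 0.03777953990660743
top pad 125 ((535.6129760742188, -158.89170837402344), (58.38521957397461, 16.367889404296875), 7.20677375793457) 0.004413790087948621
pegpin 114
[[0.6273 0.2144 0.1889]
 [0.6241 0.2235 0.1817]
 [0.6213 0.2358 0.172 ]
 [0.618  0.2445 0.1747]
 [0.6152 0.2539 0.1754]
 [0.613  0.2616 0.1736]
 [0.6064 0.2697 0.1697]
 [0.5815 0.2753 0.1832]
 [0.5941 0.2797 0.1805]
 [0.5982 0.293  0.1716]
 [0.5953 0.2996 0.173 ]
 [0.5923 0.3084 0.175 ]
 [0.5904 0.3169 0.1717]
 [0.5905 0.3249 0.1703]
 [0.585  0.3335 0.1723]]
pegring 117
[[0.5047 0.1752 0.1884]
 [0.501  0.1871 0.1777]
 [0.4941 0.2045 0.17
[... 1092 characters left out ...]
63 0.262  0.1724]
 [0.6125 0.2702 0.1727]
 [0.6028 0.2857 0.1722]
 [0.6018 0.2923 0.1744]
 [0.5983 0.2999 0.174 ]
 [0.5947 0.3075 0.1739]
 [0.594  0.3127 0.1738]
 [0.5883 0.3204 0.1697]
 [0.5898 0.3265 0.171 ]]
pegring 89
[[0.505  0.1764 0.188 ]
 [0.5072 0.182  0.1868]
 [0.5012 0.1874 0.1773]
 [0.5006 0.1917 0.1699]
 [0.5    0.2017 0.1712]
 [0.4918 0.211  0.1729]
 [0.494  0.2171 0.1727]
 [0.4909 0.2259 0.1731]
 [0.4799 0.2423 0.1733]
 [0.4796 0.2493 0.1754]
 [0.4767 0.257  0.1746]
 [0.4737 0.2636 0.172 ]
 [0.4733 0.2712 0.1707]
 [0.4706 0.2778 0.1733]
 [0.4678 0.2847 0.1715]]
card top 46 [0.5816 0.2758 0.1782] [0.6264 0.2914 0.178 ] [0.6038 0.2834 0.1809] 0.08195760186753942 0.18665914342945
```

Emit:
{"method": "drive_tool", "body": {
  "moves": [
    [[1, 2, 6], [0, 0, 8], -1],
    [[47, 81.4, 12], [0, 0, 96], -1],
    [[47, 81.4, 12], [0, 0, 96], -1],
    [[47, 81.4, 12], [0, 0, 96], -1],
    [[47, 81.4, 12], [0, 0, 96], -1],
    [[47, 81.4, 12], [0, 0, 96], -1],
    [[47, 81.4, 12], [0, 0, 96], -1],
    [[47, 81.4, 12], [0, 0, 96], -1]
  ],
  "squeeze": 20
}}

```text
clock: 2.1
ee_pos: [0.3635, -0.1342, 0.2901]
eef_rot: [[-0.134, 0.991, 0.001], [0.991, 0.134, -0.0], [-0.001, 0.001, -1.0]]
wrist_force: [0.9, -1.7, -0.4]
opening: 0.0854
grip_force: 0.0
```

Emit:
{"method": "drive_tool", "body": {
  "moves": [
    [[23.5, 40, 4], [0, 0, 13], -1],
    [[23.5, 40, 4], [0, 0, 13], -1],
    [[23.5, 40, 4], [0, 0, 13], -1],
    [[23.5, 40, 4], [0, 0, 13], -1],
    [[23.5, 40, 4], [0, 0, 13], -1],
    [[23.5, 40, 4], [0, 0, 13], -1],
    [[23.5, 40, 4], [0, 0, 13], -1],
    [[23.5, 40, 4], [0, 0, 13], -1]
  ]
}}

```text
clock: 3.1
ee_pos: [0.5988, 0.2668, 0.328]
eef_rot: [[-0.35, 0.937, -0.001], [0.937, 0.35, -0.0], [0.0, -0.002, -1.0]]
wrist_force: [0.1, -0.4, 0.9]
opening: 0.0854
grip_force: 0.0
```

```bash
cat > c.py <<'E'
from h import *
np.set_printoptions(precision=4,suppress=True)
o=arm.get_obs(); print(o["ee_pos"],o["wrist_force"],o["clock"],np.degrees(np.arctan2(o["eef_rot"][1][1],o["eef_rot"][0][1])))
c=cam("wrist"); save(c,"w1.png"); print(c["W"][:3,3],-c["W"][:3,2])
for r in models.silhouettes("wrist","pin_card")[:3]:
    q=mpts(c,r["mask"]); print(r["conf"],np.array(r["at"])*[640,400],len(q))
    if len(q)<20: continue
    print(np.percentile(q,[2,50,98],axis=0))
    t=q[(q[:,2]>.176)&(q[:,2]<.192)]
    if len(t)>5: print("top",len(t),t[np.argmin(t[:,0])],t[np.argmax(t[:,0])],t.mean(0),cv2.minAreaRect((t[:,:2]*1000).astype(np.float32)))
E
python3 c.py
```

```text
[0.5988 0.2668 0.328 ] [ 0.0918 -0.4242  0.8971] 3.1 20.457404396528272
[0.5738 0.3326 0.5006] [ 0.0952 -0.2601 -0.9609]
0.96 [334.976 162.6  ] 629
[[0.5808 0.2694 0.0127]
 [0.6042 0.2831 0.1574]
 [0.6287 0.2935 0.1846]]
top 197 [0.5802 0.2756 0.1811] [0.6289 0.2905 0.1837] [0.6056 0.2838 0.1827] ((604.4845581054688, 283.2369384765625), (50.90591049194336, 4.062624931335449), 20.34050178527832)
```

View pics/w1.png

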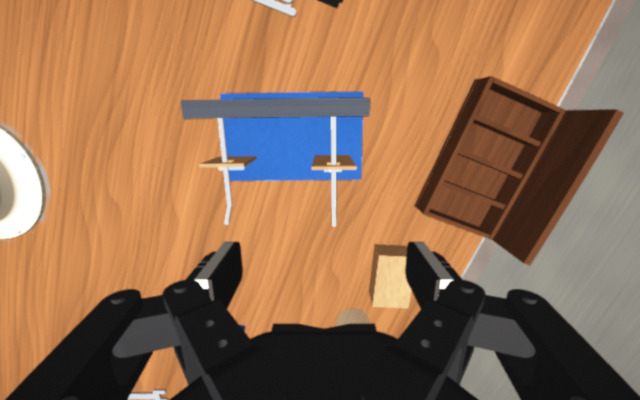

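Emit:
{"method": "drive_tool", "body": {
  "moves": [
    [[0.6, 1.65, -4], [0, 0, 0], -1],
    [[0.6, 1.65, -9], [0, 0, 0], -1],
    [[0.6, 1.65, -12], [0, 0, 0], -1],
    [[0.6, 1.65, -15], [0, 0, 0], -1],
    [[0.6, 1.65, -17.5], [0, 0, 0], -1],
    [[0.6, 1.65, -19.8], [0, 0, 0], -1],
    [[0.6, 1.65, -19.8], [0, 0, 0], -1],
    [[0.6, 1.65, -19.8], [0, 0, 0], -1]
  ]
}}

```text
clock: 4.2
ee_pos: [0.604, 0.28, 0.1332]
eef_rot: [[-0.347, 0.938, 0.001], [0.938, 0.347, 0.001], [0.0, 0.002, -1.0]]
wrist_force: [0.4, -0.1, 0.8]
opening: 0.0856
grip_force: 0.0
```

```bash
sed -i 's/w1.png/w2.png/' c.py; python3 c.py
```

```text
[0.604  0.28   0.1332] [ 0.4411 -0.1179  0.7775] 4.2 20.315174418233244
[0.5787 0.3456 0.3058] [ 0.0973 -0.2594 -0.9609]
0.68 [321.088 238.6  ] 5012
[[0.5802 0.2748 0.0902]
 [0.6034 0.2833 0.1582]
 [0.6268 0.2936 0.1842]]
top 1462 [0.5794 0.2755 0.1765] [0.6288 0.2901 0.1827] [0.6037 0.2838 0.1818] ((604.1681518554688, 283.1174011230469), (52.021324157714844, 5.361487865447998), 21.396942138671875)
```

View pics/w2.png

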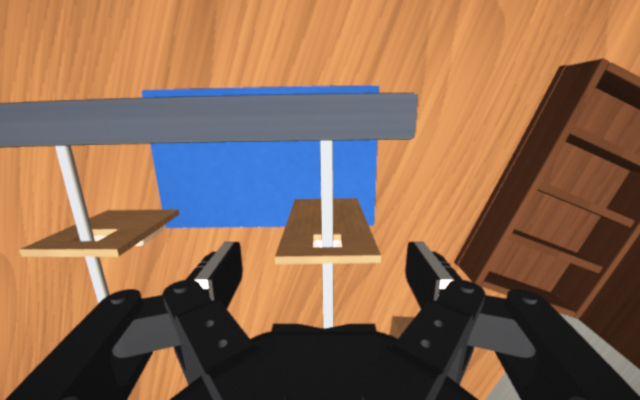

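Emit:
{"method": "drive_tool", "body": {
  "moves": [
    [[0.1, 0.3, -0.2], [0, 0, 0], -0.8],
    [[0.1, 0.3, -0.2], [0, 0, 0], -0.6],
    [[0.1, 0.3, -0.2], [0, 0, 0], -0.4],
    [[0.1, 0.3, -0.2], [0, 0, 0], -0.25],
    [[0.1, 0.3, -0.2], [0, 0, 0], 0],
    [[0.1, 0.3, -0.2], [0, 0, 0], 0.3],
    [[0.1, 0.3, -0.2], [0, 0, 0], 0.3],
    [[0.1, 0.3, -0.2], [0, 0, 0], 0.3]
  ],
  "squeeze": 25
}}

```text
clock: 5.3
ee_pos: [0.6051, 0.2834, 0.1298]
eef_rot: [[-0.348, 0.938, 0.0], [0.938, 0.348, 0.0], [0.0, 0.0, -1.0]]
wrist_force: [2.1, 0.6, 1.5]
opening: 0.0512
grip_force: 25.9
```

Emit:
{"method": "drive_tool", "body": {
  "moves": [
    [[0, 0, 0.1], [0, 0, 0], 0.3],
    [[0, 0, 0.2], [0, 0, 0], 0.3],
    [[0, 0, 0.3], [0, 0, 0], 0.3],
    [[0, 0, 0.4], [0, 0, 0], 0.3],
    [[0, 0, 0.5], [0, 0, 0], 0.3],
    [[0, 0, 0.5], [0, 0, 0], 0.3]
  ]
}}

```text
clock: 6.05
ee_pos: [0.605, 0.2834, 0.1348]
eef_rot: [[-0.348, 0.938, 0.0], [0.938, 0.348, 0.0], [0.0, 0.0, -1.0]]
wrist_force: [0.7, 0.2, -1.7]
opening: 0.051
grip_force: 26.2
```

```bash
sed -i 's/w2.png/w3.png/' c.py; python3 c.py
```

```text
[0.605  0.2834 0.1348] [ 0.7215  0.2329 -1.7082] 6.05 20.338409781117004
[0.5798 0.3491 0.3074] [ 0.0962 -0.2599 -0.9608]
0.63 [328.192 241.8  ] 5435
[[0.5805 0.2746 0.0927]
 [0.6048 0.2835 0.1624]
 [0.6269 0.2937 0.1889]]
top 1918 [0.5797 0.2752 0.1826] [0.6285 0.2901 0.187 ] [0.604  0.2841 0.1849] ((604.2343139648438, 283.0444030761719), (51.48573684692383, 5.842744827270508), 20.225980758666992)
```

View pics/w3.png

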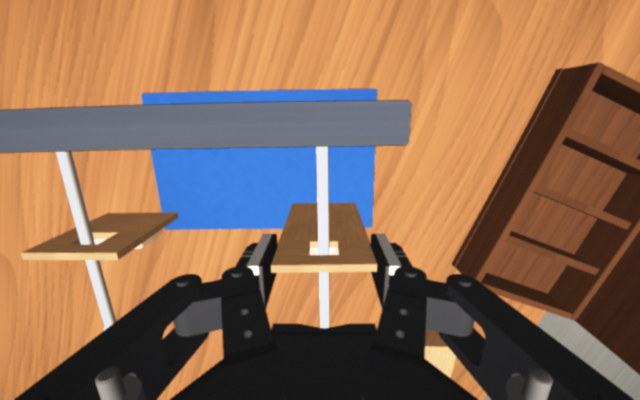

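Emit:
{"method": "drive_tool", "body": {
  "moves": [
    [[0.18, -0.47, 0], [0, 0, 0], 0.3],
    [[0.35, -0.93, 0], [0, 0, 0], 0.3],
    [[0.53, -1.4, 0], [0, 0, 0], 0.3],
    [[0.71, -1.87, 0], [0, 0, 0], 0.3],
    [[0.96, -2.52, 0], [0, 0, 0], 0.3],
    [[1.2, -3.18, 0], [0, 0, 0], 0.3],
    [[1.42, -3.74, 0], [0, 0, 0], 0.3],
    [[1.42, -3.74, 0], [0, 0, 0], 0.3]
  ]
}}

```text
clock: 7.15
ee_pos: [0.6193, 0.2455, 0.1347]
eef_rot: [[-0.347, 0.938, 0.0], [0.938, 0.347, 0.0], [-0.0, 0.0, -1.0]]
wrist_force: [-0.0, -0.4, 0.3]
opening: 0.0513
grip_force: 26.2
```

```bash
cat > d.py <<'E'
from h import *
np.set_printoptions(precision=4,suppress=True)
print(arm.get_obs()["wrist_force"])
for n in ["top","side"]:
    c=cam(n); save(c,n+"3.png")
    v,u=np.mgrid[:400,:640]; P=pts(c,np.c_[u.ravel(),v.ravel()]); col=c["pixels"].reshape(-1,3).astype(int)
    grey=(col.min(1)>110)&(col.max(1)-col.min(1)<40)
    m=grey&(P[:,2]>.16)&(P[:,2]<.2)&(abs(P[:,0]-.605)<.05)&(P[:,1]<.34)&(P[:,1]>.19)
    q=P[m]; q=q[np.argsort(q[:,1])]; print(n,q[:24])
s=cv2.imread("pics/side3.png")[240:340,250:380]; cv2.imwrite("pics/s3.png",cv2.resize(s,None,fx=5,fy=5,interpolation=3))
E
python3 d.py
```

```text
[-0.0139 -0.3773  0.3175]
top [[0.6271 0.2142 0.1896]
 [0.6298 0.2171 0.1885]
 [0.6277 0.2173 0.1873]
 [0.6248 0.2191 0.1889]
 [0.6273 0.2193 0.1887]
 [0.6296 0.2193 0.1892]
 [0.626  0.223  0.1839]
 [0.6239 0.2233 0.1823]
 [0.6288 0.2236 0.1824]
 [0.6243 0.2263 0.1804]
 [0.6268 0.2266 0.1801]
 [0.6225 0.2269 0.1779]
 [0.6247 0.2293 0.1785]
 [0.623  0.2301 0.1753]
 [0.621  0.2305 0.1734]
 [0.6232 0.2329 0.1741]
 [0.6213 0.2334 0.1718]
 [0.6208 0.2352 0.1738]
 [0.6237 0.236  0.172 ]
 [0.6194 0.2364 0.1695]
 [0.6203 0.2371 0.1757]
 [0.619  0.2384 0.1709]
 [0.6053 0.2806 0.1736]
 [0.6035 0.2815 0.1706]]
side [[0.6267 0.223  0.1834]
 [0.6263 0.2258 0.1831]
 [0.6286 0.2269 0.1845]
 [0.6288 0.2274 0.1806]
 [0.6262 0.2275 0.1811]
 [0.6237 0.2279 0.1775]
 [0.6286 0.2294 0.1791]
 [0.6258 0.2302 0.1808]
 [0.6259 0.2308 0.1771]
 [0.6232 0.231  0.1778]
 [0.6231 0.2334 0.1722]
 [0.6229 0.2336 0.1772]
 [0.6254 0.2337 0.177 ]
 [0.6253 0.2352 0.1747]
 [0.6185 0.2462 0.1746]
 [0.6139 0.2466 0.1616]
 [0.6211 0.2471 0.1708]
 [0.6185 0.2472 0.1714]
 [0.6158 0.2489 0.17  ]
 [0.6176 0.2524 0.1753]
 [0.62   0.2529 0.1758]
 [0.6148 0.2543 0.1743]
 [0.6173 0.2544 0.174 ]
 [0.6146 0.2563 0.1728]]
```

View pics/s3.png

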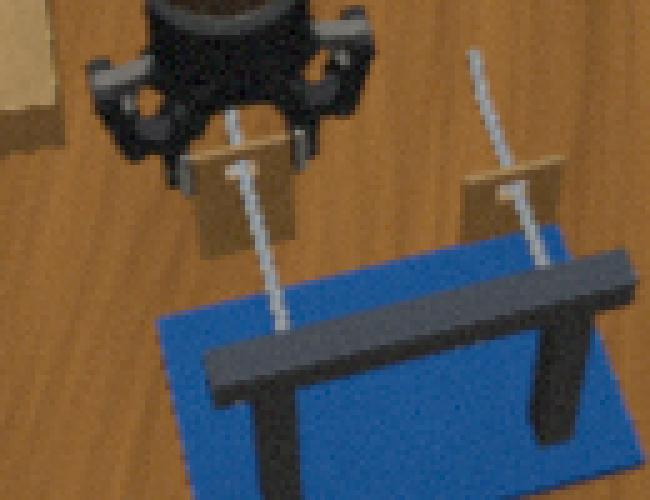

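Emit:
{"method": "drive_tool", "body": {
  "moves": [
    [[0.18, -0.47, 0.01], [-4.7, -1.8, 0], 0.3],
    [[0.36, -0.94, 0.05], [-9.35, -3.55, 0], 0.3],
    [[0.53, -1.41, 0.12], [-14, -5.3, 0], 0.3],
    [[0.71, -1.87, 0.21], [-18.7, -7.1, 0], 0.3],
    [[0.71, -1.87, 0.21], [-18.7, -7.1, 0], 0.3],
    [[0.71, -1.87, 0.21], [-18.7, -7.1, 0], 0.3]
  ]
}}

```text
clock: 8.0
ee_pos: [0.6262, 0.2276, 0.1368]
eef_rot: [[-0.327, 0.937, 0.121], [0.882, 0.348, -0.318], [-0.34, 0.003, -0.94]]
wrist_force: [-0.1, 0.6, -1.3]
opening: 0.051
grip_force: 26.2
```

Emit:
{"method": "drive_tool", "body": {
  "moves": [
    [[0.11, -0.28, 0], [0, 0, 0], 0.3],
    [[0.21, -0.56, 0], [0, 0, 0], 0.3],
    [[0.28, -0.75, 0.1], [0, 0, 0], 0.3],
    [[0.35, -0.94, 0.28], [0, 0, 0], 0.3],
    [[0.42, -1.12, 0.48], [0, 0, 0], 0.3],
    [[0.42, -1.12, 0.48], [0, 0, 0], 0.3]
  ]
}}

```text
clock: 8.75
ee_pos: [0.6306, 0.216, 0.1419]
eef_rot: [[-0.326, 0.938, 0.122], [0.881, 0.348, -0.32], [-0.342, 0.003, -0.94]]
wrist_force: [0.2, -0.3, -0.6]
opening: 0.051
grip_force: 26.2
```

Emit:
{"method": "drive_tool", "body": {
  "moves": [
    [[0.07, -0.19, 0.2], [0, 0, 0], 0.3],
    [[0.14, -0.37, 0.4], [0, 0, 0], 0.3],
    [[0.21, -0.56, 0.6], [0, 0, 0], 0.3],
    [[0.21, -0.56, 0.6], [0, 0, 0], 0.3]
  ]
}}

```text
clock: 9.25
ee_pos: [0.6327, 0.2104, 0.1478]
eef_rot: [[-0.326, 0.938, 0.122], [0.881, 0.348, -0.32], [-0.342, 0.003, -0.94]]
wrist_force: [0.2, 0.6, -1.0]
opening: 0.0514
grip_force: 26.2
```

Emit:
{"method": "drive_tool", "body": {
  "moves": [
    [[0.07, -0.19, 0.2], [0, 0, 0], 0.3],
    [[0.14, -0.37, 0.4], [0, 0, 0], 0.3],
    [[0.21, -0.56, 0.6], [0, 0, 0], 0.3],
    [[0.29, -0.77, 0.8], [0, 0, 0], 0.3],
    [[0.29, -0.77, 0.8], [0, 0, 0], 0.3]
  ]
}}

```text
clock: 9.88
ee_pos: [0.6356, 0.2027, 0.1558]
eef_rot: [[-0.326, 0.938, 0.122], [0.881, 0.348, -0.32], [-0.342, 0.003, -0.94]]
wrist_force: [0.5, 0.4, -1.3]
opening: 0.0513
grip_force: 26.2
```

```bash
python3 d.py >/dev/null; sed -i 's/w3.png/w4.png/' c.py; python3 c.py; python3 -c "
import cv2,numpy as np
a=cv2.imread('pics/s3.png')[:400,:400];t=cv2.imread('pics/top3.png')[150:250,150:250];cv2.imwrite('pics/m.png',np.hstack([a,cv2.resize(t,(400,400),interpolation=2)]))"
```

```text
[0.6355 0.2028 0.1555] [ 0.0398 -0.1555 -1.076 ] 9.975 20.362464197572365
[0.5909 0.3195 0.2937] [ 0.2068 -0.5515 -0.8081]
0.83 [322.176 245.12 ] 5521
[[0.6072 0.1866 0.1169]
 [0.6309 0.2114 0.181 ]
 [0.6576 0.2274 0.2066]]
top 1192 [0.6059 0.2075 0.1918] [0.6555 0.221  0.1775] [0.6312 0.2122 0.183 ] ((632.9840087890625, 207.34400939941406), (51.73732376098633, 20.5497989654541), 21.182043075561523)
```

View pics/m.png

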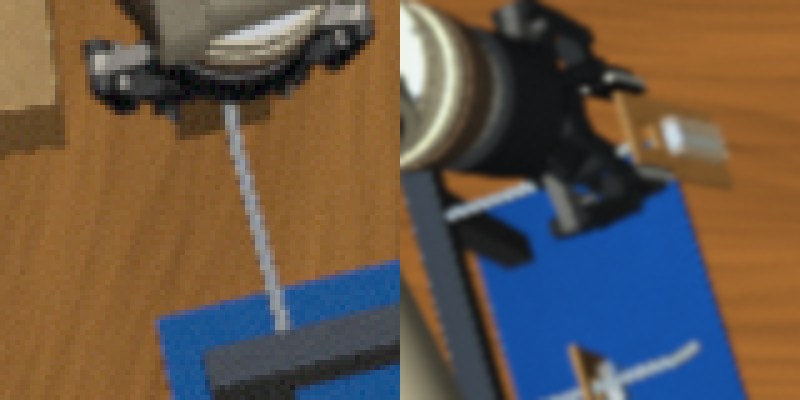

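Emit:
{"method": "drive_tool", "body": {
  "moves": [
    [[0.07, -0.19, 0.15], [0, 0, 0], 0.3],
    [[0.14, -0.37, 0.3], [0, 0, 0], 0.3],
    [[0.21, -0.56, 0.4], [0, 0, 0], 0.3],
    [[0.35, -0.94, 0.4], [0, 0, 0], 0.3],
    [[0.7, -1.87, 0.5], [0, 0, 0], 0.3],
    [[1.4, -3.7, 1], [0, 0, 0], 0.3],
    [[2.1, -5.6, 2], [0, 0, 0], 0.3],
    [[2.1, -5.6, 2], [0, 0, 0], 0.3]
  ]
}}

```text
clock: 11.08
ee_pos: [0.6575, 0.1446, 0.1774]
eef_rot: [[-0.323, 0.938, 0.123], [0.882, 0.346, -0.32], [-0.342, 0.005, -0.94]]
wrist_force: [0.3, 0.4, -2.0]
opening: 0.0512
grip_force: 26.2
```

Emit:
{"method": "drive_tool", "body": {
  "moves": [
    [[-0.5, -2, 2], [5, 1.8, 0], 0.3],
    [[-2, -5, 4], [10, 3.6, 0], 0.3],
    [[-4, -9, 4], [14, 5.3, 0], 0.3],
    [[-6, -14, 4], [18.7, 7.1, 0], 0.3],
    [[-8, -19, 4], [18.7, 7.1, 0], 0.3],
    [[-9, -22, 4], [18.7, 7.1, 0], 0.3],
    [[-9, -22, 4], [18.7, 7.1, 0], 0.3],
    [[-9, -22, 4], [18.7, 7.1, 0], 0.3]
  ]
}}

```text
clock: 12.08
ee_pos: [0.5666, -0.073, 0.2158]
eef_rot: [[-0.347, 0.938, 0.0], [0.938, 0.347, 0.0], [0.0, 0.0, -1.0]]
wrist_force: [0.4, -1.1, -2.0]
opening: 0.0508
grip_force: 26.4
```

Emit:
{"method": "drive_tool", "body": {
  "moves": [
    [[-1, -2, 0], [0, 0, -4], 0.3],
    [[-2, -5, 0], [0, 0, -8], 0.3],
    [[-3.3, -8.2, -2], [0, 0, -13], 0.3],
    [[-3.3, -8.2, -4], [0, 0, -13], 0.3],
    [[-3.3, -8.2, -4], [0, 0, -13], 0.3],
    [[-3.3, -8.2, -4], [0, 0, -13], 0.3]
  ]
}}

```text
clock: 12.82
ee_pos: [0.5337, -0.1549, 0.1764]
eef_rot: [[-0.128, 0.992, 0.001], [0.992, 0.128, -0.0], [-0.0, 0.001, -1.0]]
wrist_force: [0.1, -1.0, -1.1]
opening: 0.0512
grip_force: 26.5
```

```bash
cat > e.py <<'E'
from h import *
import sys
np.set_printoptions(precision=4,suppress=True)
o=arm.get_obs(); print(o["ee_pos"],o["eef_rot"],o["wrist_force"],o["clock"])
for n in ["wrist","top"]:
    c=cam(n); save(c,sys.argv[1]+n+".png")
    v,u=np.mgrid[:400,:640]; P=pts(c,np.c_[u.ravel(),v.ravel()]); col=c["pixels"].reshape(-1,3).astype(int)
    rr=(P[:,0]>.46)&(P[:,0]<.62)&(P[:,1]>-.26)&(P[:,1]<-.1)&(c["range_z"].ravel()>0); b=col[:,2]>col[:,0]+30
    for nm,m in(("rim",rr&b&(abs(P[:,2]-.039)<.005)),("pad",rr&(P[:,2]<.01)&(col.max(1)<70))):
        if m.sum()>5: print(n,nm,m.sum(),cv2.minAreaRect((P[m,:2]*1000).astype(np.float32)),np.median(P[m,2]))
    for r in models.silhouettes(n,"pin_card")[:1]:
        q=mpts(c,r["mask"]); q=q[q[:,2]>.06]
        if len(q)<50: continue
        print("card",r["conf"],len(q),np.percentile(q,[1,50,99],axis=0))
        for lo in np.arange(.06,.22,.02):
            t=q[(q[:,2]>lo)&(q[:,2]<lo+.02)]
            if len(t)>20: print(lo,len(t),t.min(0)[:2],t.max(0)[:2],np.median(t,0),np.degrees(np.arctan(np.polyfit(t[:,0],t[:,1],1)[0])))
E
python3 e.py r1
```

```text
[ 0.5337 -0.1549  0.1764] [[-0.1279  0.9918  0.0006]
 [ 0.9918  0.1279 -0.0002]
 [-0.0003  0.0006 -1.    ]] [ 0.1351 -1.049  -1.1492] 12.825
wrist rim 544 ((532.2496337890625, -161.61495971679688), (71.11125946044922, 40.030765533447266), 8.272697448730469) 0.03972762327961124
wrist pad 544 ((533.9306640625, -154.6129913330078), (57.25216293334961, 25.604610443115234), 9.284907341003418) 0.005716086388275893
card 0.58 6013 [[ 0.5077 -0.1651  0.1326]
 [ 0.533  -0.154   0.2015]
 [ 0.5578 -0.1498  0.2307]]
0.12000000000000001 248 [ 0.507  -0.1575] [ 0.5585 -0.1497] [ 0.5323 -0.1536  0.1353] 8.03382667368583
0.14 598 [ 0.507  -0.1576] [ 0.5583 -0.1496] [ 0.5324 -0.1535  0.1508] 8.058151576234447
0.16000000000000003 781 [ 0.507  -0.1577] [ 0.5585 -0.1495] [ 0.5324 -0.1535  0.1709] 8.132919443266806
0.18000000000000002 1281 [ 0.5069 -0.1678] [ 0.5583 -0.1494] [ 0.533  -0.1542  0.1927] 7.464979507872197
0.2 1353 [ 0.507  -0.1689] [ 0.5595 -0.1495] [ 0.533  -0.1544  0.2086] 8.078477834637361
```

View pics/r1wrist.png

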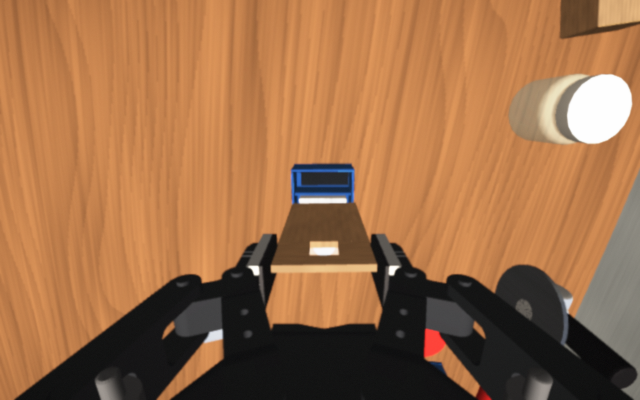

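Emit:
{"method": "drive_tool", "body": {
  "moves": [
    [[0, 0.2, -3], [0, 0, 0], 0.3],
    [[0, 0.2, -6], [0, 0, 0], 0.3],
    [[0, 0.2, -7.5], [0, 0, 0], 0.3],
    [[0, 0.2, -8.5], [0, 0, 0], 0.3],
    [[0, 0.2, -9.5], [0, 0, 0], 0.3],
    [[0, 0.2, -10.5], [0, 0, 0], 0.3],
    [[0, 0.2, -11.2], [0, 0, 0], 0.3],
    [[0, 0.2, -11.2], [0, 0, 0], 0.3]
  ]
}}

```text
clock: 14.02
ee_pos: [0.5332, -0.1531, 0.0631]
eef_rot: [[-0.128, 0.992, -0.001], [0.992, 0.128, 0.0], [0.0, -0.001, -1.0]]
wrist_force: [0.1, -0.1, -0.1]
opening: 0.0512
grip_force: 26.5
```

```bash
python3 e.py r2
```

```text
[ 0.5332 -0.1531  0.0631] [[-0.1278  0.9918 -0.0007]
 [ 0.9918  0.1278  0.0002]
 [ 0.0003 -0.0007 -1.    ]] [ 0.1076 -0.1127 -0.1207] 14.025
wrist rim 1706 ((535.76025390625, -186.6580810546875), (71.69882202148438, 90.58177947998047), 7.702748775482178) 0.04002268267877743
wrist pad 52 ((535.6325073242188, -184.8948516845703), (66.5341796875, 87.03500366210938), 7.062078475952148) 0.008550862468158643
```

View pics/r2wrist.png

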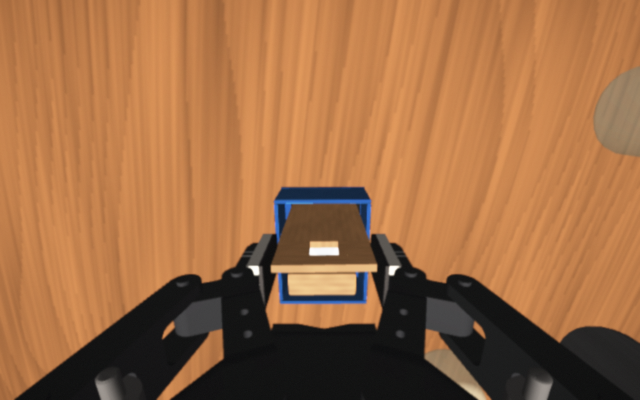

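Emit:
{"method": "drive_tool", "body": {
  "moves": [
    [[0, 0, -0.3], [0, 0, 0], 0.3],
    [[0, 0, -0.6], [0, 0, 0], 0.3],
    [[0, 0, -0.8], [0, 0, 0], 0.3],
    [[0, 0, -0.95], [0, 0, 0], 0.3],
    [[0, 0, -1.05], [0, 0, 0], 0.3],
    [[0, 0, -1.05], [0, 0, 0], 0.3]
  ]
}}

```text
clock: 14.98
ee_pos: [0.5334, -0.1532, 0.053]
eef_rot: [[-0.128, 0.992, -0.0], [0.992, 0.128, -0.0], [-0.0, -0.0, -1.0]]
wrist_force: [0.4, -0.3, -1.6]
opening: 0.0511
grip_force: 26.5
```

Emit:
{"method": "drive_tool", "body": {
  "moves": [
    [[0, 0, -0.05], [0, 0, 0], 0.3],
    [[0, 0, -0.1], [0, 0, 0], 0.3],
    [[0, 0, -0.15], [0, 0, 0], 0.3],
    [[0, 0, -0.15], [0, 0, 0], 0.3]
  ]
}}

```text
clock: 15.48
ee_pos: [0.5336, -0.1533, 0.052]
eef_rot: [[-0.128, 0.992, 0.001], [0.992, 0.128, -0.0], [-0.0, 0.0, -1.0]]
wrist_force: [-1.0, -0.0, 2.7]
opening: 0.0509
grip_force: 26.9
```

Emit:
{"method": "drive_tool", "body": {
  "moves": [
    [[0, 0, 0], [0, 0, 0], -0.25],
    [[0, 0, 0], [0, 0, 0], -0.35],
    [[0, 0, 0], [0, 0, 0], -0.5],
    [[0, 0, 0], [0, 0, 0], -0.7],
    [[0, 0, 0], [0, 0, 0], -1],
    [[0, 0, 0], [0, 0, 0], -1],
    [[0, 0, 0], [0, 0, 0], -1],
    [[0, 0, 0], [0, 0, 0], -1]
  ]
}}

```text
clock: 16.48
ee_pos: [0.5334, -0.1532, 0.0516]
eef_rot: [[-0.128, 0.992, -0.0], [0.992, 0.128, 0.0], [0.0, -0.0, -1.0]]
wrist_force: [-0.3, -0.7, -0.3]
opening: 0.0854
grip_force: 0.0
```

Emit:
{"method": "drive_tool", "body": {
  "moves": [
    [[0, 0, 1], [0, 0, 0], -1],
    [[0, 0, 3], [0, 0, 0], -1],
    [[0, 0, 6], [0, 0, 0], -1],
    [[0, 0, 10], [0, 0, 0], -1],
    [[0, 0, 15], [0, 0, 0], -1],
    [[0, 0, 16], [0, 0, 0], -1],
    [[0, 0, 16], [0, 0, 0], -1],
    [[0, 0, 16], [0, 0, 0], -1]
  ]
}}

```text
clock: 17.48
ee_pos: [0.533, -0.1531, 0.2101]
eef_rot: [[-0.128, 0.992, -0.002], [0.992, 0.128, 0.001], [0.001, -0.002, -1.0]]
wrist_force: [-0.3, -0.1, 0.1]
opening: 0.0853
grip_force: 0.0
```

```bash
python3 e.py r3
```

```text
[ 0.533  -0.1531  0.2101] [[-0.1278  0.9918 -0.002 ]
 [ 0.9918  0.1278  0.0006]
 [ 0.0008 -0.0019 -1.    ]] [-0.2734 -0.0693  0.1285] 17.475
wrist rim 803 ((535.6898803710938, -186.45318603515625), (71.2994613647461, 89.50745391845703), 7.433376789093018) 0.040075837480261
wrist pad 37 ((534.5782470703125, -185.52362060546875), (66.22932434082031, 86.41703033447266), 7.354789733886719) 0.008065417839991984
card 0.77 623 [[ 0.5078 -0.1654  0.0606]
 [ 0.5326 -0.1529  0.0924]
 [ 0.5572 -0.1485  0.107 ]]
0.06 206 [ 0.507  -0.1663] [ 0.558  -0.1484] [ 0.5347 -0.1526  0.0713] 7.448618634934928
0.08 176 [ 0.5071 -0.1558] [ 0.5579 -0.1484] [ 0.5287 -0.1528  0.0908] 8.080379394865822
0.1 241 [ 0.5079 -0.1591] [ 0.5572 -0.1485] [ 0.5318 -0.1534  0.1054] 8.533281645691517
```

View pics/r3wrist.png

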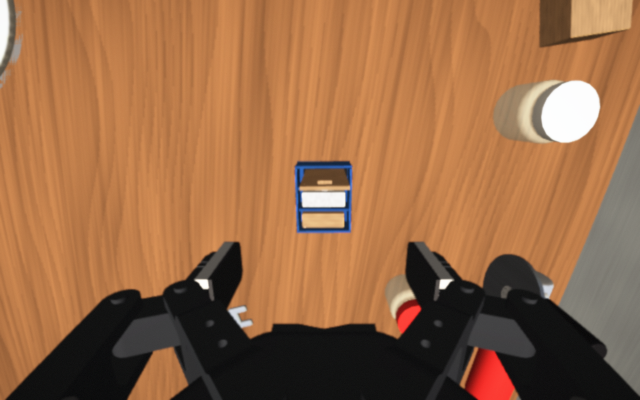

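Emit:
{"method": "drive_tool", "body": {
  "moves": [
    [[0, 0, 2], [0, 0, 0], -1],
    [[0, 0, 2], [0, 0, 0], -1],
    [[0, 0, 2], [0, 0, 0], -1],
    [[0, 0, 2], [0, 0, 0], -1],
    [[0, 0, 2], [0, 0, 0], -1],
    [[0, 0, 2], [0, 0, 0], -1]
  ]
}}

```text
clock: 18.42
ee_pos: [0.5334, -0.1532, 0.2313]
eef_rot: [[-0.128, 0.992, -0.0], [0.992, 0.128, 0.0], [0.0, -0.0, -1.0]]
wrist_force: [-0.0, 0.8, -0.3]
opening: 0.0856
grip_force: 0.0
```

```bash
python3 e.py r4 | grep -A1 card && python3 -c "
from rig import arm; print(arm.sign_off())"
```

```text
card 0.67 522 [[ 0.5079 -0.1647  0.0626]
 [ 0.533  -0.1533  0.0932]
the job is handed in; nothing more can be done
None
```

The pin card came off its peg without strain and now stands upright and released in the free rack pocket. I moved nothing else, and the job was handed in at about 18.5 s; the hand-in gave no verdict.

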